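# Start a garment press and set its heat lever to the third click

### The arm

A 6-joint arm with a two-finger parallel gripper is mounted at the origin on a cart in front of the work surface, level with it; the furniture and walls round the work are solid. World frame = base frame: x ahead of the robot, y to its left, z up, the work surface at z = 0. Lengths are in m, angles in rad, forces in N, time in s.
With the tool pointing down it reaches from about 0.4 to 0.825 m from the base axis. Payload 7 kg.
Tool frame: the origin (TCP) lies on the centre line of the jaws, within the pads' length; the fingertips stand tip_reach ahead of it and the grasp point (between the pads) is the TCP (tip_reach is the distance from the TCP to the fingertips, in m); z points along the fingers, y is the line along which they close (so a half turn about z gives the same grasp; the last joint's range is limited). The gripper opens to 88 mm and grips with 3 to 60 N. Pads are 19 mm wide; open, the fingers measure 130 mm over their backs; the gripper's body (78 mm by 193 mm) begins 47 mm behind the grasp point.
Start: joints at [1.423, 0.359, 0.012, 0, -1.224, -0.288], TCP at [0.285, 0.612, 0.246] pointing down, gripper open.
Joint ranges: [-3.07, 3.07], [-1.43, 2.12], [-1.02, 1.25], [-3.03, 1.67], [-3.05, -0], [-3.03, 3.03]. Speed limits (rad/s): [2.39, 2.39, 3.01, 3.14, 3.14, 3.14].

### API

Orientations are given as [roll, pitch, yaw] about the fixed x, y, z axes, in that order (R = Rz(yaw) Ry(pitch) Rx(roll)).
In Python, from station import get_state, grab_frame, calibration, job_done, find_in, mark_of, tip_reach gives the robot as it stands.
- The arm moves only by the shell command python3 -m handwheel 'ROWS' [OPENING] [FORCE]. ROWS is JSON, a list of rows, each an object with "delta_pos": the shift along the world's x, y, z in units of 30 mm (1.0 is 30 mm), a list of three; "dr": the turn, a rotation vector about the world's x, y, z in degrees, a list of three. In form: [{"delta_pos": [tx, ty, tz], "dr": [rx, ry, rz]}, ...]. A call has 1 to 10 rows; each row shifts and turns the commanded pose from where the row before left it; what a row does not reach is not made up. A row lasts 1/10 s, in which the tool goes at most 50 mm and 8.59 degrees, less where a joint would pass 70% of its speed; a pose out of reach is approached as far as the arm can. A call is refused whole if a number of a shift passes 1 or a number of a turn 8.59, either way. A call with a gripper value outside its range is refused whole. OPENING is the closure, from -1 (fully open) to 1 (shut), set as the call begins (- or left out, the last holds). The fingers move at their own pace and stop on an object; FORCE is the grip in N (left out, the last holds). Time passes only in rows, so rows that do not move let the fingers close. It gives the time, the measured TCP pose, the force, the opening and the grip force at its end, in the units of the state.
- get_state(): the state, without advancing time (a new reading comes with each control period).
- grab_frame(name): name is "scene" or "top" or "wrist"; returns the picture (480x640x3 uint8, red, green, blue); there is no depth.
- calibration(name): a dict with "fx", "fy", "cx", "cy" (pixels), "extrinsics" (4x4, takes a point from world to camera coordinates). Camera axes: x right, y down, z forward; pixel columns grow to the right and rows downward; lengths in m; the calibration is good to about 2 mm. A picture is of the moment at which its call begins: read the wrist's pose just before it. calibration takes no time and is no camera call; for the wrist camera it gives the pose at the moment of the call.
- job_done(): hands the job in; it is judged then, once.
Trained networks look in the newest picture that a camera, given by its name, has taken for a name from the list of things; names that differ only in an ending like _2 or _b are one class to them, and where a whole thing is asked for, a point or a joint stands for the part that bears it (a point fixed in the world has none). Each returns a list of dicts, best first, with "conf" (0 to 1); they miss things now and then, are a little off and sometimes report something else, mostly with a low value. They report only what shows in the picture. A call takes as long as a camera call.
- find_in(camera, query): "location" ([column, row] in pixels, amid what is visible of it).
- mark_of(camera, query): "location" ([column, row] in pixels: a listed point, or the origin of a listed thing).
The state is a dict: "t": time; "q": joint angles; "qd": joint speeds; "joint_efforts": joint torques, N m; "eef_pos": TCP position; "ee_rot": TCP orientation; "force": force on the tool from outside, world axes, zero at the start; "moment": the same for the moment, N m; "width": finger opening in m; "gripper_force": force on a finger pad.
Only numpy, scipy, OpenCV 4.12 (cv2) and the standard library are available. Lean on these libraries where they do the work, as an engineer would, in place of code of your own. Each camera call takes 0.05 s, during which the arm holds its last target. There are 200 camera calls.

### The job

Get the tabletop garment press ready for cotton: push its heat lever all the way to the cold end, because the press must be started cold, press the switch on, then push the lever three clicks up from the cold end and leave it in the third notch. Once the press is on, never let the lever go past the third notch, since that would scorch the pad. Only touch: push and press lightly with the fingertips, do not pinch the lever, and leave the things standing around the press where they are.

Things in the scene. Friction and masses are not known exactly. Their poses are not given: they have to be found in the camera images.
- press: Closed white tabletop garment press, 210 deep x 340 wide x 128 mm high, fixed, turned up to 0.25 rad. Origin: centre of its underside on the table; x away from the robot, y left, z up. Controls: on the flat level grey deck along its front, 62 mm above the table. Behind the deck, from x = -0.038, the upper plate rises to 102 mm, its carrying bow (x 0.007, y within 0.07) to 128 mm.
- cold_end (a point): Fixed point on the deck, 62 mm above the table: middle of the lever when it is at the cold end; axes as the press's. In the press frame x = -0.072, y = 0.115. The slot runs from here 72 mm towards the press's -y; the switch's pivot is 200 mm from here the same way.
- heat_lever (a joint): Place of the black heat lever in its slot, m: 0 at the cold end (left, the press's +y), 0.072 at the hot end. Seven notches 12 mm apart: 0 (cold end), 0.012, 0.024, 0.036 (third click) ... 0.072; stops just beyond both ends. Leaving a notch takes 4 to 7 N; it fades to nothing half way, then the lever jumps into the next notch. White ticks mark the notches. Starts in any notch but the cold one.
- lever_cap (a point): Centre of the lever's cap (moves with the lever): black block 14 mm along the slot, 24 mm across, from 5 to 25 mm above the deck; this point is 15 mm above the deck (77 mm above the table).
- switch (a joint): Tilt of the black rocker switch at the right of the deck, in rad: 0 = off (as it starts), 0.40 = on. It snaps over its middle (0.20) and stays in either position; pressing takes about 4 N at the point switch_on_half, and it has a slightly springy end stop.
- switch_on_half (a point): Where to press: on the top of the switch's right half (the half towards the press's -y, marked with a white bar; the other half has a ring). The rocker is 26 mm wide x 44 mm long (along the press's y); this point lies 15 mm from the pivot, about 73 mm above the table when off and 67 mm when on; press it straight down.
- dosing_cup: Blue plastic cup, 57 mm wide, 54 mm high, open; origin centre of its underside. Loose, to be left alone.
- timer: Round wind-up timer, 64 mm wide, 54 mm high; origin centre of its underside. Loose, to be left alone.
- pin_box: Small flat box with rounded edges, 46 x 66 x 28 mm; origin centre of its underside. Loose, to be left alone.
- spool_red: Wooden thread spool, 27 mm wide, 36 mm high, upright in front of the press at its left; origin centre of its underside. Loose, to be left alone.
- spool_navy: Second such spool beside it, to its right; same size and origin. Loose, to be left alone.
- tailor_chalk: Flat piece of chalk, 28 x 38 x 10 mm, in front of the press; origin centre of its underside. Loose, to be left alone.
- peg: Wooden clothes peg lying flat in front of the press at its right, 15 x 72 x 12 mm; origin centre of its underside. Loose, to be left alone.

How it is judged:
By the outcome, as a careful person would: the job done as asked, in the order asked, and still so for the second after the job is handed in, with the robot touching nothing.
It also fails if it takes over 58 s, if anything falls off the work surface, if the arm or the gripper's body presses on something with over 40 N, if the wrist force passes 120 N, or if a joint passes its speed limit or range.

## Working session

There is one attempt and no reset: what is moved stays moved. The work goes in short steps, Python scripts to look and compute and a shell command to move; the robot and the scene stay as the last step left them, time stands still between calls to the robot, and variables do not carry over. Pictures are saved under pics/ and viewed, at most 10 in all, crops included, and the job is handed in when it is done.

```bash
mkdir -p pics; cat > h.py <<'E'
import numpy as np, cv2
from station import *
def ray(cam,px):
    c=calibration(cam);E=np.array(c["extrinsics"]);R=E[:3,:3];t=E[:3,3]
    d=R.T@np.array([(px[0]-c["cx"])/c["fx"],(px[1]-c["cy"])/c["fy"],1]);return -R.T@t,d
def at(cam,px,z):
    o,d=ray(cam,px);return o+d*(z-o[2])/d[2]
def proj(cam,p):
    c=calibration(cam);E=np.array(c["extrinsics"]);q=E[:3,:3]@np.array(p)+E[:3,3]
    return np.array([c["fx"]*q[0]/q[2]+c["cx"],c["fy"]*q[1]/q[2]+c["cy"]])
def snap(cam,f=None):
    im=grab_frame(cam)
    if f: cv2.imwrite("pics/"+f,im[:,:,::-1])
    return im
E
python3 - <<'E'
from h import *
np.set_printoptions(precision=4,suppress=True)
s=get_state();print(s["t"],s["eef_pos"],s["ee_rot"],s["width"],tip_reach() if callable(tip_reach) else tip_reach)
Z=dict(press=0,cold_end=.062,lever_cap=.077,switch_on_half=.073,spool_red=0,spool_navy=0,tailor_chalk=0,peg=0,dosing_cup=0,timer=0,pin_box=0)
for cam in("top","scene"):
    snap(cam,cam+".png")
    for n,z in Z.items():
        if cam=="scene" and n not in("press","cold_end","lever_cap","switch_on_half"):continue
        for r in mark_of(cam,n)[:1]: print(cam,n,r["location"],round(r["conf"],2),at(cam,r["location"],z)[:2])
E
```

```text
0.0 [0.2848 0.6115 0.2446] [ 3.1399 -0.0002 -0.436 ] 0.08782995949638808 0.019
top press [320.1, 228.6] 0.86 [0.5692 0.0661]
top cold_end [275.6, 227.5] 0.89 [0.5143 0.1759]
top lever_cap [279.9, 228.6] 0.53 [0.509  0.1604]
top switch_on_half [348.1, 251.4] 0.44 [ 0.4988 -0.034 ]
top spool_red [260.2, 254.0] 0.5 [0.4483 0.2058]
top spool_navy [285.9, 267.9] 0.48 [0.4295 0.1238]
top tailor_chalk [306.9, 273.9] 0.45 [0.4291 0.0626]
top peg [345.4, 289.3] 0.67 [ 0.4164 -0.0516]
top dosing_cup [476.9, 288.8] 0.7 [ 0.5184 -0.3969]
top timer [217.3, 200.1] 0.93 [0.5716 0.3807]
top pin_box [201.2, 229.5] 0.83 [0.4716 0.3922]
scene press [337.7, 261.9] 0.95 [0.5629 0.0438]
scene cold_end [287.1, 226.9] 0.79 [0.5194 0.1808]
scene lever_cap [288.4, 228.2] 0.43 [0.5057 0.1597]
scene switch_on_half [342.3, 268.3] 0.48 [ 0.4948 -0.0313]
```

View pics/top.png

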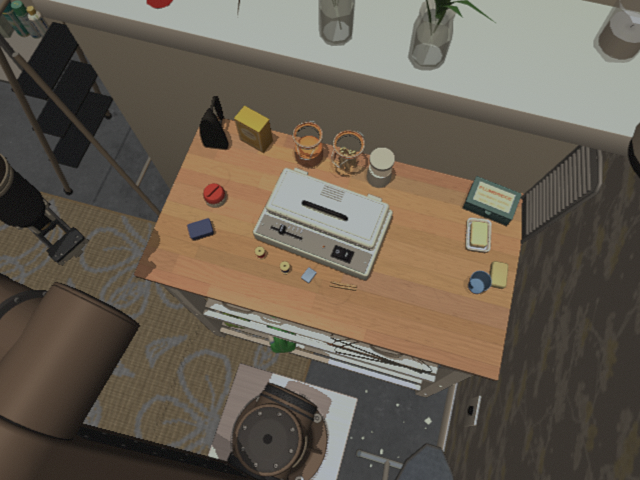

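View pics/scene.png

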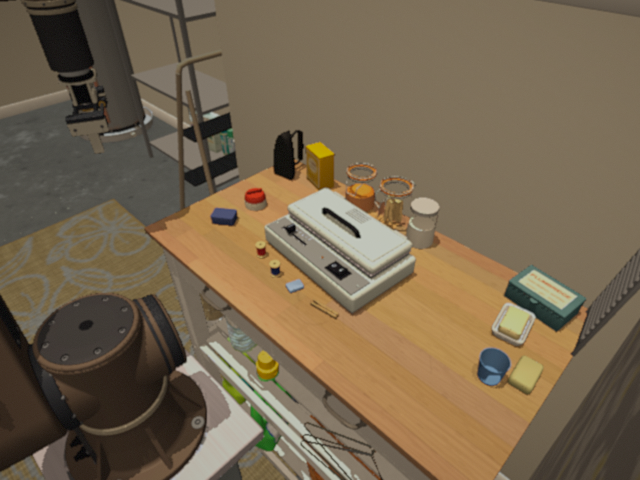

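Both pictures show the press with its lever near the cold end (top 281,229) and its switch at the right (top 343,253). The spools, chalk and peg lie in front. I'll move over the deck for a wrist view.

```bash
python3 -m handwheel '[{"delta_pos":[0.35,-1,0],"dr":[0,0,2]},{"delta_pos":[0.35,-1,0],"dr":[0,0,2]},{"delta_pos":[0.35,-1,0],"dr":[0,0,2]},{"delta_pos":[0.35,-1,0],"dr":[0,0,2]},{"delta_pos":[0.35,-1,0],"dr":[0,0,2]},{"delta_pos":[0.35,-1,0],"dr":[0,0,2]},{"delta_pos":[0.35,-1,0],"dr":[0,0,2]},{"delta_pos":[0.35,-1,0],"dr":[0,0,2]},{"delta_pos":[0.35,-1,0],"dr":[0,0,2]},{"delta_pos":[0.35,-1,0],"dr":[0,0,1]}]' 1 10
python3 -m handwheel '[{"delta_pos":[0.35,-1,0],"dr":[0,0,0]},{"delta_pos":[0.35,-1,0],"dr":[0,0,0]},{"delta_pos":[0.35,-1,0],"dr":[0,0,0]},{"delta_pos":[0.35,-1,0],"dr":[0,0,0]},{"delta_pos":[0.35,-1,0],"dr":[0,0,0]},{"delta_pos":[0.35,-1,0],"dr":[0,0,0]},{"delta_pos":[0,0,0],"dr":[0,0,0]},{"delta_pos":[0,0,0],"dr":[0,0,0]},{"delta_pos":[0,0,0],"dr":[0,0,0]}]'
python3 - <<'E'
from h import *
np.set_printoptions(precision=4,suppress=True)
s=get_state();print(s["t"],s["eef_pos"],s["ee_rot"],s["width"],s["force"])
snap("wrist","w1.png")
c=calibration("wrist");E=np.array(c["extrinsics"]);print("cam",-E[:3,:3].T@E[:3,3])
for n,z in dict(press=0,cold_end=.062,lever_cap=.077,switch_on_half=.073).items():
    for r in mark_of("wrist",n)[:2]: print(n,r["location"],round(r["conf"],2),at("wrist",r["location"],z)[:2])
E
```

```text
t: 1.85
eef_pos: [0.3902, 0.3107, 0.2458]
ee_rot: [-3.141, -0.0, -0.103]
force: [0.5, 0.0, -0.4]
width: 0.0131
gripper_force: 0.0
t: 2.75
eef_pos: [0.4529, 0.1323, 0.2457]
ee_rot: [-3.141, -0.0, -0.104]
force: [-0.6, 0.5, -0.2]
width: 0.0008
gripper_force: 0.0
2.75 [0.4529 0.1323 0.2457] [-3.1413 -0.0002 -0.1041] 0.0007871226451887552 [-0.583   0.5037 -0.1822]
cam [0.5263 0.1252 0.3843]
press [393.3, 62.8] 0.6 [0.5705 0.0579]
cold_end [254.5, 156.0] 0.86 [0.5084 0.1777]
cold_end [280.1, 153.4] 0.75 [0.5083 0.158 ]
lever_cap [280.6, 155.6] 0.93 [0.5076 0.1563]
lever_cap [51.7, 218.9] 0.23 [0.4786 0.3349]
switch_on_half [535.3, 155.9] 0.62 [ 0.488  -0.0301]
```

View pics/w1.png

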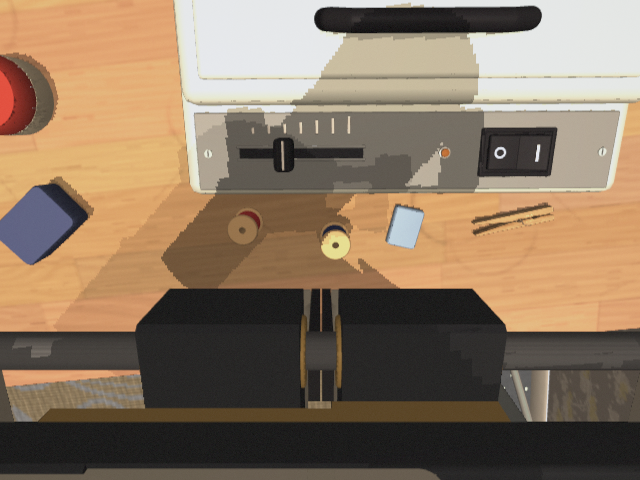

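The wrist view shows the cap at (283,155). The ticks run from 253 to 349 in 16 px steps, so the lever is in notch 2 (0.024). The switch is at about (518,152), with its white bar half at (537,152). The tool yaw matches the press. I'll descend to the right of the lever with the fingers closed.

```bash
python3 -m handwheel '[{"delta_pos":[0.8,-0.57,0],"dr":[0,0,0]},{"delta_pos":[0.8,-0.57,-0.5],"dr":[0,0,0]},{"delta_pos":[0,0,-1],"dr":[0,0,0]},{"delta_pos":[0,0,-1],"dr":[0,0,0]},{"delta_pos":[0,0,-1],"dr":[0,0,0]},{"delta_pos":[0,0,-0.8],"dr":[0,0,0]},{"delta_pos":[0,0,-0.5],"dr":[0,0,0]},{"delta_pos":[0,0,-0.3],"dr":[0,0,0]},{"delta_pos":[0,0,0],"dr":[0,0,0]},{"delta_pos":[0,0,0],"dr":[0,0,0]}]'
python3 - <<'E'
from h import *
np.set_printoptions(precision=4,suppress=True)
s=get_state();print(s["t"],s["eef_pos"],s["force"])
snap("wrist","w2.png")
p=np.array(s["eef_pos"]);print("tip px",proj("wrist",p-[0,0,.019]))
for n,z in dict(cold_end=.062,lever_cap=.077,switch_on_half=.073).items():
    for r in mark_of("wrist",n)[:2]: print(n,r["location"],round(r["conf"],2),at("wrist",r["location"],z)[:2])
E
```

```text
t: 4.0
eef_pos: [0.5014, 0.0981, 0.0931]
ee_rot: [-3.141, -0.001, -0.104]
force: [-0.1, -0.6, -0.1]
width: 0.0005
gripper_force: 0.0
4.0 [0.5014 0.0981 0.0931] [-0.0841 -0.5975 -0.0596]
tip px [321.1659 309.8472]
cold_end [142.4, 298.3] 0.61 [0.5094 0.177 ]
```

View pics/w2.png

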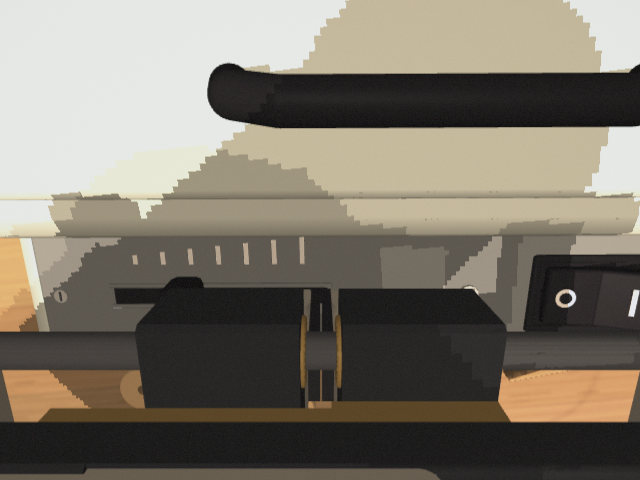

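Lever confirmed at the third tick (cap about 185,288, tick at 190), and the fingers hang to its right. Pushing left.

```bash
python3 -m handwheel '[{"delta_pos":[0.04,0.4,0],"dr":[0,0,0]},{"delta_pos":[0.02,0.2,0],"dr":[0,0,0]},{"delta_pos":[0.01,0.1,0],"dr":[0,0,0]},{"delta_pos":[0.01,0.1,0],"dr":[0,0,0]},{"delta_pos":[0,0,0],"dr":[0,0,0]}]'
for i in 1 2 3 4 5; do :; done
python3 -m handwheel '[{"delta_pos":[0.01,0.1,0],"dr":[0,0,0]},{"delta_pos":[0,0,0],"dr":[0,0,0]}]'
python3 -m handwheel '[{"delta_pos":[0.01,0.1,0],"dr":[0,0,0]},{"delta_pos":[0,0,0],"dr":[0,0,0]}]'
python3 -m handwheel '[{"delta_pos":[0.01,0.1,0],"dr":[0,0,0]},{"delta_pos":[0,0,0],"dr":[0,0,0]}]'
```

```text
t: 4.7
eef_pos: [0.5034, 0.1221, 0.0925]
ee_rot: [3.142, 0.0, -0.104]
force: [-0.5, -0.3, 0.1]
width: 0.0005
gripper_force: 0.0
t: 4.9
eef_pos: [0.5037, 0.1248, 0.0926]
ee_rot: [3.142, -0.0, -0.104]
force: [0.3, 0.1, 0.3]
width: 0.0005
gripper_force: 0.0
t: 5.1
eef_pos: [0.5041, 0.1279, 0.0926]
ee_rot: [-3.142, -0.0, -0.104]
force: [-0.3, -0.4, 0.1]
width: 0.0005
gripper_force: 0.0
t: 5.3
eef_pos: [0.5043, 0.1309, 0.0926]
ee_rot: [3.142, -0.0, -0.104]
force: [-0.1, 0.1, 0.2]
width: 0.0008
gripper_force: 0.0
```

```bash
for k in 1 2 3 4 5; do python3 -m handwheel '[{"delta_pos":[0.01,0.08,0],"dr":[0,0,0]},{"delta_pos":[0,0,0],"dr":[0,0,0]}]' | grep -E "^(t|eef|force)"; done
```

```text
t: 5.5
eef_pos: [0.5044, 0.1326, 0.0926]
force: [0.1, -4.2, 1.8]
t: 5.7
eef_pos: [0.5047, 0.1355, 0.0925]
force: [-0.5, -2.3, 0.8]
t: 5.9
eef_pos: [0.5055, 0.1385, 0.0926]
force: [0.3, -0.3, -0.6]
t: 6.1
eef_pos: [0.5057, 0.1408, 0.0926]
force: [0.7, -0.1, 0.4]
t: 6.3
eef_pos: [0.5058, 0.1429, 0.0925]
force: [-0.1, 0.9, 0.7]
```

```bash
for k in 1 2 3 4 5 6; do python3 -m handwheel '[{"delta_pos":[0.01,0.08,0],"dr":[0,0,0]},{"delta_pos":[0,0,0],"dr":[0,0,0]}]' | grep -E "^(t|eef|force)"; done
```

```text
t: 6.5
eef_pos: [0.5059, 0.1446, 0.0925]
force: [0.6, -4.3, 1.5]
t: 6.7
eef_pos: [0.5062, 0.1476, 0.0925]
force: [-0.3, -2.2, 1.2]
t: 6.9
eef_pos: [0.507, 0.1506, 0.0926]
force: [0.5, 0.4, 0.5]
t: 7.1
eef_pos: [0.5072, 0.1528, 0.0926]
force: [-0.8, 0.3, 0.5]
t: 7.3
eef_pos: [0.5072, 0.1548, 0.0925]
force: [0.2, 0.5, -0.2]
t: 7.5
eef_pos: [0.5073, 0.1562, 0.0926]
force: [-0.0, -5.9, 2.4]
```

The lever is at the cold end: it clicked twice and is now held against its stop at about 6 N. Next, the switch.

```bash
python3 -m handwheel '[{"delta_pos":[-0.05,-0.5,0],"dr":[0,0,0]},{"delta_pos":[-0.05,-0.5,0.7],"dr":[0,0,0]},{"delta_pos":[-0.1,-0.9,0.7],"dr":[0,0,0]},{"delta_pos":[-0.1,-0.9,0],"dr":[0,0,0]},{"delta_pos":[-0.1,-0.9,0],"dr":[0,0,0]},{"delta_pos":[-0.1,-0.9,0],"dr":[0,0,0]},{"delta_pos":[-0.1,-0.9,0],"dr":[0,0,0]},{"delta_pos":[-0.1,-0.9,0],"dr":[0,0,0]},{"delta_pos":[0,0,0],"dr":[0,0,0]},{"delta_pos":[0,0,0],"dr":[0,0,0]}]'
python3 - <<'E'
from h import *
np.set_printoptions(precision=4,suppress=True)
s=get_state();print(s["eef_pos"])
snap("wrist","w3.png")
for n,z in dict(cold_end=.062,lever_cap=.077,switch_on_half=.073).items():
    for r in mark_of("wrist",n)[:2]: print(n,r["location"],round(r["conf"],2),at("wrist",r["location"],z)[:2])
E
```

```text
t: 8.5
eef_pos: [0.4863, -0.0358, 0.1346]
ee_rot: [-3.141, -0.0, -0.106]
force: [0.7, 0.6, -0.3]
width: 0.0001
gripper_force: 0.0
[ 0.4863 -0.0358  0.1346]
switch_on_half [313.9, 269.5] 0.84 [ 0.4895 -0.0311]
```

View pics/w3.png

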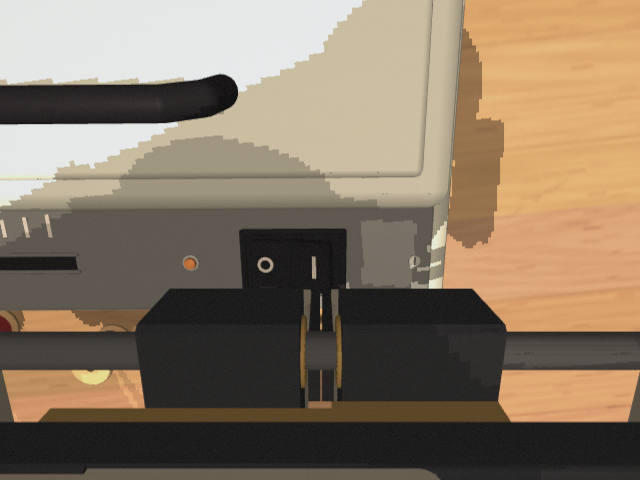

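The wrist view shows the switch with its ring at (265,265) and the bar at (314,267). The tip sits slightly to the right of the bar, as intended. Pressing down slowly.

```bash
python3 -m handwheel '[{"delta_pos":[0.07,-0.07,-0.4],"dr":[0,0,0]},{"delta_pos":[0,0,-0.5],"dr":[0,0,0]},{"delta_pos":[0,0,-0.2],"dr":[0,0,0]},{"delta_pos":[0,0,-0.1],"dr":[0,0,0]},{"delta_pos":[0,0,0],"dr":[0,0,0]}]' | grep -E "^(t|eef|force)"
for k in 1 2 3 4 5; do python3 -m handwheel '[{"delta_pos":[0,0,-0.05],"dr":[0,0,0]},{"delta_pos":[0,0,0],"dr":[0,0,0]}]' | grep -E "^(t|eef|force)"; done
```

```text
t: 9.2
eef_pos: [0.4885, -0.0369, 0.0981]
force: [0.3, 0.6, -0.1]
t: 9.4
eef_pos: [0.4889, -0.0369, 0.0973]
force: [0.2, 0.5, 0.3]
t: 9.6
eef_pos: [0.4887, -0.037, 0.0956]
force: [0.8, -0.6, -0.6]
t: 9.8
eef_pos: [0.4886, -0.037, 0.094]
force: [0.1, 0.1, -0.6]
t: 10.0
eef_pos: [0.4886, -0.0374, 0.0927]
force: [-1.6, -2.3, 4.6]
t: 10.2
eef_pos: [0.4887, -0.0369, 0.0909]
force: [0.6, 0.4, 0.6]
```

```bash
for k in 1 2 3; do python3 -m handwheel '[{"delta_pos":[0,0,-0.04],"dr":[0,0,0]},{"delta_pos":[0,0,0],"dr":[0,0,0]}]' | grep -E "^(t|eef|force)"; done
```

```text
t: 10.4
eef_pos: [0.4885, -0.0369, 0.0895]
force: [0.1, 0.2, 0.0]
t: 10.6
eef_pos: [0.4885, -0.037, 0.0884]
force: [-0.3, 0.4, -0.0]
t: 10.8
eef_pos: [0.4885, -0.037, 0.0873]
force: [-0.1, -0.1, -0.2]
```

```bash
for k in 1 2; do python3 -m handwheel '[{"delta_pos":[0,0,-0.04],"dr":[0,0,0]},{"delta_pos":[0,0,0],"dr":[0,0,0]}]' | grep -E "^(t|eef|force)"; done
python3 -m handwheel '[{"delta_pos":[0,0,0.6],"dr":[0,0,0]},{"delta_pos":[-0.3,0,0.9],"dr":[0,0,0]},{"delta_pos":[-0.3,0.8,0.9],"dr":[0,0,0]},{"delta_pos":[0,1,0],"dr":[0,0,0]},{"delta_pos":[0,1,0],"dr":[0,0,0]},{"delta_pos":[0,0,0],"dr":[0,0,0]},{"delta_pos":[0,0,0],"dr":[0,0,0]}]' | grep -E "^(t|eef|force)"
python3 - <<'E'
from h import *
im=snap("wrist","w4.png")
for n,z in dict(cold_end=.062,lever_cap=.077,switch_on_half=.067).items():
    for r in mark_of("wrist",n)[:1]: print(n,r["location"],round(r["conf"],2),at("wrist",r["location"],z)[:2])
E
```

```text
t: 11.0
eef_pos: [0.4887, -0.037, 0.0866]
force: [-1.9, 0.2, 4.5]
t: 11.2
eef_pos: [0.4888, -0.037, 0.0863]
force: [-5.2, 0.9, 15.9]
t: 11.9
eef_pos: [0.4705, 0.0475, 0.157]
force: [-0.8, -0.2, 0.0]
cold_end [90.4, 212.6] 0.56 [0.50911378 0.17532639]
lever_cap [70.1, 214.8] 0.69 [0.51141073 0.17751062]
switch_on_half [464.5, 210.3] 0.93 [ 0.48949712 -0.0367756 ]
```

View pics/w4.png

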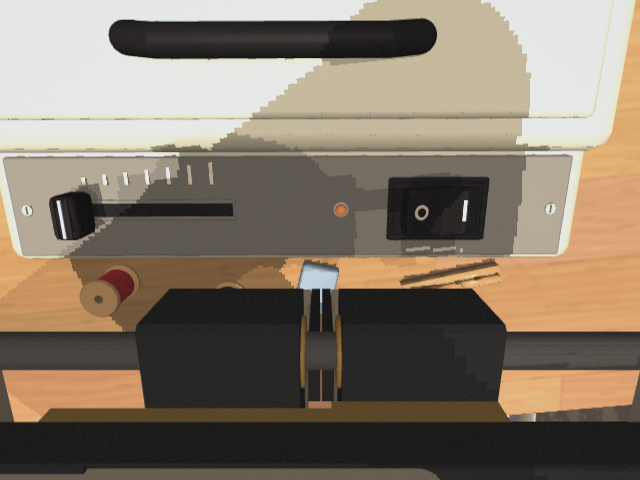

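The switch is now on: the bar half has tilted down, at (464,210). The lever is at the cold end, with its cap over the first tick at (83,180). Going to the left side of the lever.

```bash
python3 -m handwheel '[{"delta_pos":[0.24,1,0],"dr":[0,0,0]},{"delta_pos":[0.24,1,0],"dr":[0,0,0]},{"delta_pos":[0.24,1,0],"dr":[0,0,0]},{"delta_pos":[0.24,1,0],"dr":[0,0,0]},{"delta_pos":[0.24,1,0],"dr":[0,0,0]},{"delta_pos":[0.24,1,0],"dr":[0,0,0]},{"delta_pos":[0,0,-0.9],"dr":[0,0,0]},{"delta_pos":[0,0,-0.9],"dr":[0,0,0]},{"delta_pos":[0,0,-0.33],"dr":[0,0,0]},{"delta_pos":[0,0,0],"dr":[0,0,0]}]' | grep -E "^(t|eef|force)"
python3 -m handwheel '[{"delta_pos":[-0.02,-0.2,0],"dr":[0,0,0]},{"delta_pos":[-0.02,-0.2,0],"dr":[0,0,0]},{"delta_pos":[-0.01,-0.1,0],"dr":[0,0,0]},{"delta_pos":[0,0,0],"dr":[0,0,0]}]' | grep -E "^(t|eef|force)"
for k in 1 2 3 4 5 6; do python3 -m handwheel '[{"delta_pos":[-0.008,-0.07,0],"dr":[0,0,0]},{"delta_pos":[0,0,0],"dr":[0,0,0]}]' | grep -E "^(t|eef|force)"; done
```

```text
t: 13.1
eef_pos: [0.5133, 0.2257, 0.0917]
force: [-0.3, 0.9, 0.1]
t: 13.5
eef_pos: [0.5126, 0.2115, 0.0941]
force: [0.2, 0.9, 0.4]
t: 13.7
eef_pos: [0.5121, 0.2098, 0.0934]
force: [-0.5, -0.2, 0.0]
t: 13.9
eef_pos: [0.5118, 0.2077, 0.0931]
force: [-0.4, 0.8, -0.3]
t: 14.1
eef_pos: [0.5115, 0.2055, 0.0931]
force: [0.6, -0.3, -0.3]
t: 14.3
eef_pos: [0.5113, 0.2034, 0.0931]
force: [0.5, -0.4, -0.5]
t: 14.5
eef_pos: [0.5111, 0.2013, 0.0932]
force: [-0.2, 0.2, -0.4]
t: 14.7
eef_pos: [0.5111, 0.2, 0.0933]
force: [-1.7, 4.9, -0.8]
```

```bash
for k in 1 2 3 4 5 6 7 8 9 10 11; do python3 -m handwheel '[{"delta_pos":[-0.008,-0.07,0],"dr":[0,0,0]},{"delta_pos":[0,0,0],"dr":[0,0,0]}]' | grep -E "^(eef|force)"; done
```

```text
eef_pos: [0.5108, 0.1977, 0.0932]
force: [0.2, 2.8, -1.2]
eef_pos: [0.5103, 0.1947, 0.0932]
force: [0.5, -0.0, 0.5]
eef_pos: [0.5099, 0.1924, 0.0931]
force: [-0.2, 0.5, 0.1]
eef_pos: [0.5098, 0.1905, 0.0931]
force: [-0.4, 0.0, 0.6]
eef_pos: [0.5097, 0.1888, 0.0932]
force: [-0.1, 0.7, -0.3]
eef_pos: [0.5097, 0.1874, 0.0933]
force: [-0.9, 3.9, -0.5]
eef_pos: [0.5093, 0.1848, 0.0932]
force: [-1.1, 2.2, -0.9]
eef_pos: [0.5087, 0.1819, 0.0931]
force: [0.2, -0.5, 0.6]
eef_pos: [0.5085, 0.1799, 0.0931]
force: [-0.2, -0.7, 0.6]
eef_pos: [0.5084, 0.178, 0.0931]
force: [0.1, -0.1, -0.2]
eef_pos: [0.5084, 0.1765, 0.0932]
force: [-0.1, 2.4, -0.2]
```

Two clicks so far and contact in notch 2. Now the third click, stopping near y = 0.169.

```bash
for k in 1 2 3; do python3 -m handwheel '[{"delta_pos":[-0.008,-0.07,0],"dr":[0,0,0]},{"delta_pos":[0,0,0],"dr":[0,0,0]}]' | grep -E "^(eef|force)"; done
```

```text
eef_pos: [0.5082, 0.1748, 0.0933]
force: [-0.2, 4.6, -1.4]
eef_pos: [0.5078, 0.1719, 0.0932]
force: [0.5, 1.6, -0.6]
eef_pos: [0.5072, 0.1692, 0.093]
force: [0.4, -0.4, 0.6]
```

Third click. Backing off, lifting clear and checking.

```bash
python3 -m handwheel '[{"delta_pos":[0.04,0.4,0],"dr":[0,0,0]},{"delta_pos":[0.04,0.4,0],"dr":[0,0,0]},{"delta_pos":[-0.3,0,0.8],"dr":[0,0,0]},{"delta_pos":[-0.6,-0.8,1],"dr":[0,0,0]},{"delta_pos":[-0.6,-1,1],"dr":[0,0,0]},{"delta_pos":[-0.3,-1,1],"dr":[0,0,0]},{"delta_pos":[0,-0.5,0.5],"dr":[0,0,0]},{"delta_pos":[0,0,0],"dr":[0,0,0]},{"delta_pos":[0,0,0],"dr":[0,0,0]},{"delta_pos":[0,0,0],"dr":[0,0,0]}]' | grep -E "^(t|eef|force)"
python3 - <<'E'
from h import *
im=snap("wrist","w5.png")
for n,z in dict(cold_end=.062,lever_cap=.077,switch_on_half=.067).items():
    for r in mark_of("wrist",n)[:1]: print(n,r["location"],round(r["conf"],2),at("wrist",r["location"],z)[:2])
E
```

```text
t: 18.5
eef_pos: [0.4558, 0.0956, 0.2213]
force: [-0.5, -0.5, -0.8]
cold_end [197.8, 167.1] 0.56 [0.50890431 0.17740631]
lever_cap [245.3, 166.6] 0.86 [0.50702738 0.14101198]
switch_on_half [498.7, 165.3] 0.7 [ 0.48903188 -0.03316931]
```

View pics/w5.png

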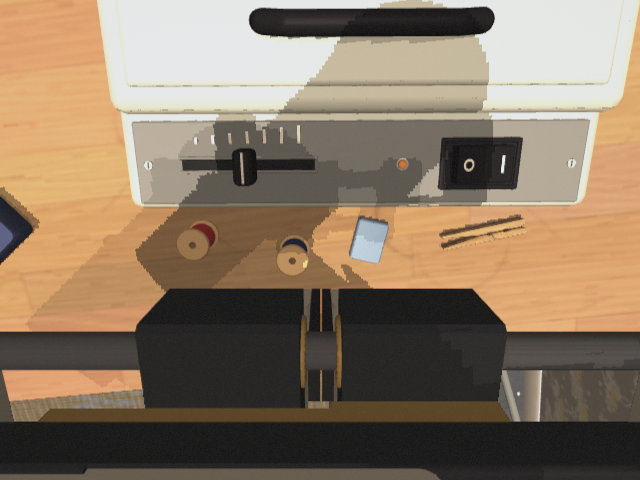

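The cap at (245,166) lines up with the fourth tick (247,137), which is 36 mm from the cold end, so it is in the third notch. The switch is on (bar at 503,164), and the spools, chalk and peg have not moved.

```bash
python3 -c "from station import job_done;print(job_done())"
```

```text
the job is handed in; nothing more can be done
None
```

I pushed the lever to the cold end, pressed the switch on, then pushed the lever three clicks up and left it in the third notch; nothing around the press was touched, and the job is handed in at about 18.6 s.

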